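# Trip the hidden catch of the burr case with the release pin

### The job

The spring tray of the grey burr case is latched shut. Take the release pin from its wooden stand, reach in through the left end of the slot in the case's lid, feel along to the right for the hidden catch and push it gently, without forcing it, until the tray springs out; then put the pin back upright in its stand. Touch the case with nothing but the pin, and leave the tray out and the other things on the bench as they are.

Things in the scene. Friction and masses are not known exactly. Their poses are not given: they have to be found in the camera images.
- case: grey sheet-steel burr case, fixed, 170 (x) x 150 (y) x 62 high, lid 4 thick; origin centre of underside, x to its back, y to its left seen from the front, z up. A spring tray fills its front (-x). Near the lid's back is an access slot 13 wide (x), 80 long (y) closed to the eye by dust bristles that yield freely, over a bay with a solid floor 44 below the lid's top. More than 18 N from the pin bends case or catch
- slot (a point): middle of the access slot, level with the lid's top; axes as the case. Hidden below it is the catch: an upright flat-faced tab, 18 wide (x), from 16 to 40 below the lid's top. Its left face stands anywhere from +16 to -16 along y from here, differently each time; it is pushed to the right (-y): let the pin's tip hang 25 to 35 below the lid's top
- slot_left (a point): point on the slot's centre line 33 to the left (+y) of its middle, 7 inside its left end, level with the lid's top; axes as the case. A pin let down here always clears the catch
- tray (a joint): how far the tray has come out (to -x of the case), in m: 0 to 0.002 latched, 0.045 fully out. The catch's spring resists with about 5 N at first, 8 N after 6 mm; there it frees the tray, which springs out by itself and stays out. At 8 mm it meets a solid stop. Released, the catch springs back
- tray_front (a point): middle of the tray's front panel, 50 above the case's underside; moves with the tray
- pin: steel release pin, upright in the stand at the start: round shank 8 in diameter and 70 long with a slightly chamfered tip, a 15 wide collar from 66 to 70 above the tip, on it a square head 16 x 16 and 34 tall (70 to 104 above the tip), sides along the pin's x and y. Origin at the centre of the tip, z towards the head; mass about 0.07 kg
- stand: square wooden stand, fixed, 70 x 70 x 55 high, with one hole 12 in diameter and 45 deep in the middle of its top; origin at the centre of its underside
- stand_hole0 (a point): centre of the mouth of the stand's hole, level with its top; z up
- oil_bottle: plastic oil bottle with pointed cap, 37 x 53 x 146 tall, stands upright; origin at the centre of its underside; a loose bystander
- spanner: open-ended spanner, 23 x 135 x 4, lies flat along its y; origin at the middle of its underside; a loose bystander
- polish_bar: bar of polishing compound, 43 x 106 x 33; origin at the middle of its underside; a loose bystander
- sanding_disc: sanding disc, 75 across, 9 high; origin at the centre of its underside; a loose bystander
- block: wooden rubbing block, 45 x 76 x 30; origin at the middle of its underside; a loose bystander
- punch: steel chasing punch, 9 x 120 x 9, lies flat along its y; origin at the middle of its underside; a loose bystander
Mind the look-alikes: they are no part of the job. Several things have the shape of the pin; the one meant has the colours described above.

How it is judged (in metres and radians):
On the way, in this order (a step that is already met when the one before it is completed fails the run):
1. the pin's tip is in the slot, at least 16 mm below the lid's top (z of pin in the frame of slot below -0.016 m and x of pin in the frame of slot between -0.0065 and 0.0065 m and y of pin in the frame of slot between -0.04 and 0.04 m), for 0.1 s.
2. the tray has sprung out at least 30 mm while the pin's tip is in the slot (all of step 1 and value of joint tray above 0.03 m), for 0.1 s.
At the end, for the whole second after the job is handed in: The tray is out by more than 30 mm and the pin stands released and at rest in the stand's hole, its tip more than 35 mm below the stand's top, within 7 mm of the hole's axis and leaning less than 0.2 rad (value of joint tray above 0.03 m and z of pin in the frame of stand_hole0 below -0.035 m and horizontal distance between pin and stand_hole0 below 0.007 m and angle between pin's own z axis and vertical below 0.2 rad and linear speed of pin below 0.02 m/s and contact force between the fingers and pin below 0.1 N); the robot touches nothing.
It fails at once if the pin presses on the case or its catch with more than 18 N (contact force between pin and case above 18 N).
It fails at once if the robot itself presses on the case or the tray with more than 5 N (contact force between the arm and case above 5 N).
It fails at once if a loose bystander is moved by more than 20 mm (distance of any of oil_bottle, spanner, polish_bar, sanding_disc, block, punch from where it was at the start of the episode above 0.02 m).
It also fails if it takes over 64 s, if anything falls off the work surface, if the arm or the gripper's body presses on something with over 40 N, if the wrist force passes 120 N, or if a joint passes its speed limit or range.

### The arm

A 7-joint arm with a two-finger parallel gripper is mounted at the origin on a cart in front of the work surface, level with it; the furniture and walls round the work are solid. World frame = base frame: x ahead of the robot, y to its left, z up, the work surface at z = 0. Lengths are in m, angles in degrees, forces in N, time in s.
With the tool pointing down it reaches from about 0.375 to 0.925 m from the base axis. Payload 3.1 kg.
Tool frame: the origin (TCP) lies at the centre of the arm's flange, where the gripper is bolted on; the fingertips stand 173 mm ahead of it and the grasp point (between the pads) lies 155 mm ahead of it (env.tips_ahead is the distance from the TCP to the fingertips, in m); z points along the fingers, y is the line along which they close (so a half turn about z gives the same grasp; the last joint's range is limited). The gripper opens to 85 mm and grips with 20 to 120 N. Pads are 22 mm wide; open, the fingers measure 114 mm over their backs; the gripper's body (76 mm by 85 mm) begins 54 mm behind the grasp point. The pads swing forward as they close: fully open they stand 13 mm farther back than shut.
Start: joints at [66.532, 21.939, 2.515, 91.553, -1.026, 66.532, -2.859], TCP at [0.199, -0.619, 0.405] pointing down, gripper open.
Joint ranges: [-149.38, 149.38], [-23.57, 123.04], [-84.95, 90], [0, 143.3], [-89.99, 269.99], [3.08, 112.72], [-163.45, 163.45]. Speed limits (degrees/s): [159.86, 159.86, 180, 180, 180, 180, 180].

### API

Orientations are given as [roll, pitch, yaw] about the fixed x, y, z axes, in that order (R = Rz(yaw) Ry(pitch) Rx(roll)).
In Python, from station import sensors, cams, order, env gives the robot as it stands.
- The arm moves only by the tool move_arm, never from a script. Its argument "moves" is a list of rows, each an object of numbers: "hand": the closure, from 0 (fully open) to 1 (shut); "dx", "dy", "dz": the shift along the world's x, y, z in mm; "wx", "wy", "wz": the turn, a rotation vector about the world's x, y, z in degrees. In form: [{"hand": .., "dx": .., "dy": .., "dz": .., "wx": .., "wy": .., "wz": ..}, ...]. A call has 1 to 12 rows; each row is the pose to reach, as a shift and turn from the pose commanded when the call began; what a row does not reach only later rows make up. A row lasts 1/8 s, in which the tool goes at most 62.5 mm and 10.7 degrees, less where a joint would pass 70% of its speed; a pose out of reach is approached as far as the arm can. A call with a gripper value outside its range is refused whole. The fingers move at their own pace and stop on an object; "force" is the grip in N (left out, the last holds). Time passes only in rows, so rows that repeat a pose let the fingers close. It gives the time, the measured TCP pose, the force, the opening and the grip force at its end, in the units of the state.
- sensors.sense(): the state, without advancing time (a new reading comes with each control period).
- cams.snapshot(name): name is "scene" or "side" or "wrist"; returns a dict with "image" (384x512x3 uint8, red, green, blue), "camera_matrix" (3x3 intrinsics, pixels), "R" (3x3) and "t" (3): a world point X has camera coordinates R X + t; the wrist camera has in their place "T_tool_cam" (4x4, takes a point from camera to tool coordinates, whose origin is the TCP and whose axes are the flange's). Camera axes: x right, y down, z forward; pixel columns grow to the right and rows downward; lengths in m; the calibration is good to about 2 mm. A picture is of the moment at which its call begins: read the wrist's pose just before it. There is no depth.
- order.finish_job(): hands the job in; it is judged then, once.
The state is a dict: "clock": time; "q": joint angles; "dq": joint speeds; "joint_torque": joint torques, N m; "position": TCP position; "tcp_rot": TCP orientation; "contact_force": force on the tool from outside, world axes, zero at the start; "torque": the same for the moment, N m; "finger_gap": finger opening in m; "grasp_force": force on a finger pad.
Only numpy, scipy, OpenCV 4.12 (cv2) and the standard library are available. Lean on these libraries where they do the work, as an engineer would, in place of code of your own. Each camera call takes 0.05 s, during which the arm holds its last target. There are 200 camera calls.

## Working session

There is one attempt and no reset: what is moved stays moved. The work goes in short steps, Python scripts to look and compute and a tool call to move; the robot and the scene stay as the last step left them, time stands still between calls to the robot, and variables do not carry over. Pictures are saved under pics/ and viewed, at most 10 in all, crops included, and the job is handed in when it is done.

Besides the shell and the picture viewer there is one more tool, called after ">>>" as name(argument=value, ...) on one line, values as JSON. move_arm: Moves the arm, as the interface text tells. Its arguments: {"type":"object","properties":{"moves":{"type":"array"},"force":{"type":"number"}},"required":["moves"]}

```bash
ls; mkdir -p pics; python3 - <<'E'
from station import sensors, cams
import cv2,numpy as np
s=sensors.sense();print({k:np.round(v,3).tolist() for k,v in s.items()})
for n in("scene","side"):
    d=cams.snapshot(n);cv2.imwrite(f"pics/{n}0.png",d["image"][...,::-1]);np.savez(f"{n}0.npz",**d)
    print(n,np.round(d["camera_matrix"],1).tolist(),(-d["R"].T@d["t"]).round(3),d["R"].round(3).tolist())
E
```

```text
pics
{'clock': 0.0, 'q': [66.531, 21.992, 2.509, 91.649, -1.026, 66.531, -2.861], 'dq': [-0.007, -0.081, 0.034, 0.079, -0.002, -0.041, -0.03], 'joint_torque': [-0.0, -43.346, 1.025, -24.951, 0.011, 0.011, -0.0], 'position': [0.199, -0.618, 0.403], 'tcp_rot': [-179.85, 0.007, 17.87], 'contact_force': [-0.251, 0.513, -0.464], 'torque': [-0.05, 0.005, 0.002], 'grasp_force': 0.0, 'finger_gap': 0.085}
scene [[420.4, 0.0, 257.3], [0.0, 420.4, 189.3], [0.0, 0.0, 1.0]] [-0.077 -0.584  0.591] [[0.66, -0.751, -0.023], [-0.389, -0.316, -0.865], [0.642, 0.58, -0.501]]
side [[469.0, 0.0, 256.0], [0.0, 469.0, 193.6], [0.0, 0.0, 1.0]] [-0.02  -0.863  0.677] [[0.84, -0.542, 0.02], [-0.262, -0.437, -0.861], [0.475, 0.718, -0.509]]
```

View pics/scene0.png

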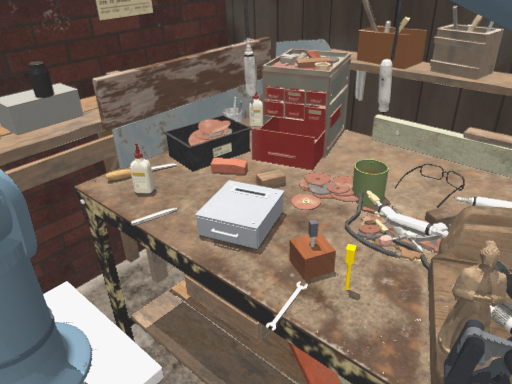

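View pics/side0.png

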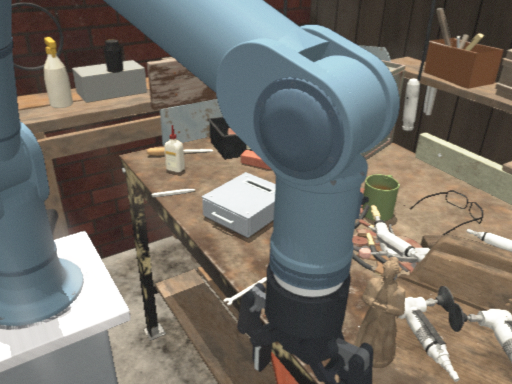

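The scene view shows the grey case around (240,212), with its slot near (250,190). The wooden stand and grey-headed pin are near (313,250), and a yellow look-alike is at (350,265). The arm hides the stand in the side view. I'll zoom in on the scene view next.

```bash
cat > h.py <<'E'
import numpy as np
def ray(d,u,v,z,R=None,t=None):
    "pixel -> world point on plane z"
    R=d["R"] if R is None else R; t=d["t"] if t is None else t
    c=-R.T@t; r=R.T@np.linalg.inv(d["camera_matrix"])@[u,v,1]
    return c+r*(z-c[2])/r[2]
E
python3 - <<'E'
import cv2
a=cv2.imread("pics/scene0.png")[170:310,190:370]
cv2.imwrite("pics/crop0.png",cv2.resize(a,None,fx=4.2,fy=4.2,interpolation=cv2.INTER_CUBIC))
E
```

```text
(no output)
```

View pics/crop0.png

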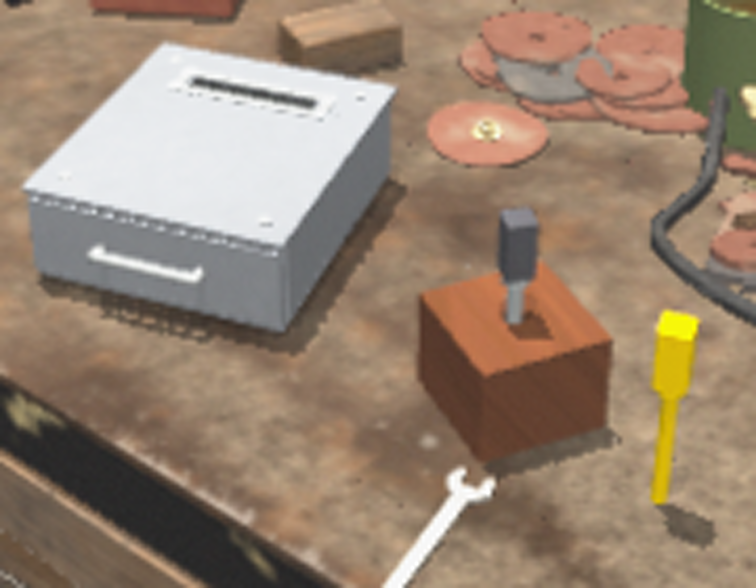

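The crop shows these lid corners: (165,43), (397,88), (285,245) and (25,188). The slot runs from (192,82) to (316,104). The stand's top corners are (420,295), (485,375), (612,342) and about (545,262), and the pin head's top is at (519,214).

```bash
python3 - <<'E'
import numpy as np; from h import ray
d=np.load("scene0.npz")
f=lambda x,y,z:ray(d,190+(x+.5)/4.2-.5,170+(y+.5)/4.2-.5,z)[:2].round(4)
C=[f(*p,.062) for p in((165,43),(397,88),(285,245),(25,188))];print("case",C,np.mean(C,0))
for a,b in((0,1),(3,2),(3,0),(2,1)):
    v=C[b]-C[a];print(np.hypot(*v),np.degrees(np.arctan2(v[1],v[0])))
S=[f(*p,.062) for p in((192,82),(316,104))];print("slot",S,np.mean(S,0))
W=[f(*p,.055) for p in((420,295),(485,375),(612,342),(545,262))];print("stand",W,np.mean(W,0),(W[0]+W[2])/2)
for a,b in((0,1),(1,2)):
    v=W[b]-W[a];print(np.hypot(*v),np.degrees(np.arctan2(v[1],v[0])))
print("head",f(519,214,.114))
for p in((502,210),(518,221),(537,215)): print(f(*p,.114))
print("yellow",f(660,500,0))
E
```

```text
case [array([0.5918, 0.1192]), array([ 0.639 , -0.0275]), array([ 0.4762, -0.082 ]), array([0.4263, 0.0629])] [0.533325 0.01815 ]
0.15410622959504267 -72.16467729514
0.15325149265178464 -70.99755066514929
0.17481401545642727 18.787342444454982
0.1716801968777995 18.50882434959997
slot [array([0.5673, 0.0723]), array([ 0.5946, -0.0022])] [0.58095 0.03505]
stand [array([ 0.4941, -0.156 ]), array([ 0.4642, -0.2172]), array([ 0.523 , -0.2496]), array([ 0.557 , -0.1883])] [ 0.509575 -0.202775] [ 0.50855 -0.2028 ]
0.0681135082050543 -116.03838123570176
0.06713568350735696 -28.8556612197165
head [ 0.5116 -0.2006]
[ 0.5092 -0.1924]
[ 0.5065 -0.2036]
[ 0.5163 -0.2076]
yellow [ 0.4979 -0.2963]
```

>>> move_arm(moves=[{"dx": 150,"dy": 200,"wz": -20},{"dx": 301,"dy": 400,"wz": -38},{"dx": 301,"dy": 400,"wz": -38},{"dx": 301,"dy": 400,"wz": -38},{"dx": 301,"dy": 400,"wz": -38},{"dx": 301,"dy": 400,"wz": -38},{"dx": 301,"dy": 400,"wz": -38},{"dx": 301,"dy": 400,"wz": -38},{"dx": 301,"dy": 400,"wz": -38},{"dx": 301,"dy": 400,"wz": -38},{"dx": 301,"dy": 400,"wz": -38},{"dx": 301,"dy": 400,"wz": -38}])

```text
invalid input
```

```bash
cat >> h.py <<'E'
def wrist(name):
    import cv2; from station import sensors,cams; from scipy.spatial.transform import Rotation as Ro
    s=sensors.sense(); d=dict(cams.snapshot("wrist"))
    T=np.eye(4);T[:3,:3]=Ro.from_euler("xyz",s["tcp_rot"],degrees=True).as_matrix();T[:3,3]=s["position"]
    M=np.linalg.inv(T@d["T_tool_cam"]);d["R"]=M[:3,:3];d["t"]=M[:3,3]
    cv2.imwrite(f"pics/{name}.png",d["image"][...,::-1]);np.savez(name+".npz",**d)
    print(s["clock"],s["position"],s["tcp_rot"],s["contact_force"],s["finger_gap"]);return d
E
python3 - <<'E'
from h import *
d=wrist("w1");print(d["camera_matrix"],d["T_tool_cam"].round(3))
E
```

```text
0.1 [ 0.1992861  -0.61822845  0.40339245] [-1.79861019e+02  7.86797053e-03  1.78699350e+01] [-0.08776756 -0.81115016 -0.0651332 ] 0.08562892181285789
[[308.18327907   0.         259.72602158]
 [  0.         308.18327907 191.22699669]
 [  0.           0.           1.        ]] [[-0.    -0.966 -0.26   0.065]
 [ 1.     0.    -0.001  0.   ]
 [ 0.001 -0.26   0.966  0.03 ]
 [ 0.     0.     0.     1.   ]]
```

View pics/w1.png

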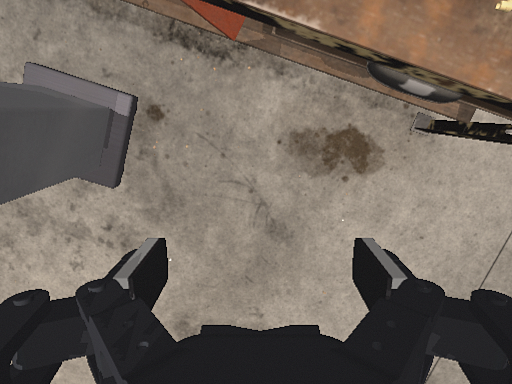

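The wrist view shows only the floor and the fingers, because that call was refused. I'll resend it with every key filled in.

>>> move_arm(moves=[{"hand": 0,"dx": 50,"dy": 35,"dz": 0,"wx": 0,"wy": 0,"wz": -10},{"hand": 0,"dx": 95,"dy": 75,"dz": 0,"wx": 0,"wy": 0,"wz": -20},{"hand": 0,"dx": 130,"dy": 120,"dz": 0,"wx": 0,"wy": 0,"wz": -29},{"hand": 0,"dx": 165,"dy": 170,"dz": 0,"wx": 0,"wy": 0,"wz": -38},{"hand": 0,"dx": 200,"dy": 220,"dz": 0,"wx": 0,"wy": 0,"wz": -38},{"hand": 0,"dx": 230,"dy": 270,"dz": 0,"wx": 0,"wy": 0,"wz": -38},{"hand": 0,"dx": 260,"dy": 320,"dz": 0,"wx": 0,"wy": 0,"wz": -38},{"hand": 0,"dx": 290,"dy": 370,"dz": 0,"wx": 0,"wy": 0,"wz": -38},{"hand": 0,"dx": 300,"dy": 400,"dz": 0,"wx": 0,"wy": 0,"wz": -38},{"hand": 0,"dx": 300,"dy": 400,"dz": 0,"wx": 0,"wy": 0,"wz": -38},{"hand": 0,"dx": 300,"dy": 400,"dz": 0,"wx": 0,"wy": 0,"wz": -38},{"hand": 0,"dx": 300,"dy": 400,"dz": 0,"wx": 0,"wy": 0,"wz": -38}], force=100)

```text
clock: 1.65
position: [0.4985, -0.2208, 0.4045]
tcp_rot: [180.0, 0.0, -20.4]
contact_force: [-0.5, -0.9, -0.5]
finger_gap: 0.0855
grasp_force: 0.0
```

```bash
python3 - <<'E'
from h import *
d=wrist("w2")
E
```

```text
1.65 [ 0.4985017  -0.22082488  0.40449507] [ 1.79952206e+02  1.76500109e-02 -2.03518012e+01] [-0.48035365 -0.90993478 -0.49450088] 0.08550503919279273
```

View pics/w2.png

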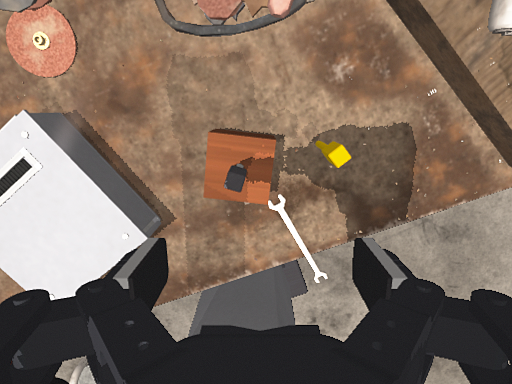

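The wrist view has the stand at (240,167), the pin head at (235,178), the yellow look-alike at (338,155) and the spanner just below the stand. I'll measure the stand and the head with masks.

```bash
python3 - <<'E'
from h import *; import cv2
d=np.load("w2.npz");im=d["image"];h=cv2.cvtColor(im,cv2.COLOR_RGB2HSV)
a=cv2.resize(im[120:215,190:300],None,fx=6,fy=6,interpolation=cv2.INTER_CUBIC);cv2.imwrite("pics/c2.png",a[...,::-1])
print(im[160:198:2,220:252:2].astype(int).mean(2).astype(int))
def f(u,v,z): return ray(d,u,v,z)[:2].round(4)
m=((h[...,1]<90)&(h[...,2]<110)).astype(np.uint8);m[:,:215]=0;m[:,262:]=0;m[:155]=0;m[:200]=m[:200];m[200:]=0
n,l,st,ce=cv2.connectedComponentsWithStats(m);print(st,ce)
E
```

```text
[[114 112 112 112 112 111 109 107 108 110 102  64  51  57  62  59]
 [120 117 117 117 115 115 115 115 112 110  66  57  61  60  57  58]
 [118 118 119 118 118 120 116 102  76 113 102  63  59  63  60  58]
 [120 120 119 118 120 106  42  50  59  96 104 110  60  63  82  83]
 [119 118 119 118 123  62  50  52  53  48  44  55  52  60  79  82]
 [116 116 117 117 104  45  49  51  53  51  50  50  49  52  84  82]
 [114 113 113 116  66  62  58  53  53  51  52  51  52  53  79  79]
 [112 112 110 115  60  67  71  67  64  62  53  50  50  57  79  80]
 [113 113 113  99  66  69  69  67  67  67  68  67  55  57  78  78]
 [112 113 114  73  67  67  68  67  67  68  67  67  54  87  75  75]
 [108 111 112  77  65  70  66  65  66  65  66  65  67  68  73  78]
 [106 106  89  71  67  66  66  65  64  66  66  62 109 113 129  97]
 [113 114 104  69  66  65  66  66  65  66  67  55 107 104 124 122]
 [112 114 119  94  64  65  66  65  67  66  67  71 111 106 124 122]
 [113 112 113 110  58  62  65  66  65  67  62  94 111 109 132 131]
 [113 114 113 114 117 104  87  74  64  63  55 108 111 108 127 128]
 [106 111 112 112 112 113 114 115 119  96  97 114 110 109 126 129]
 [101 104 103 106 112 111 112 111 110 112 111 110 112 109 131 129]
 [103 101 103 103 105 109 111 112 110 111 112 111 110 107 124 128]]
[[     0      0    512    384 196189]
 [   225    163     22     29    419]] [[255.54257374 191.52941296]
 [235.56563246 177.72792363]]
```

View pics/c2.png

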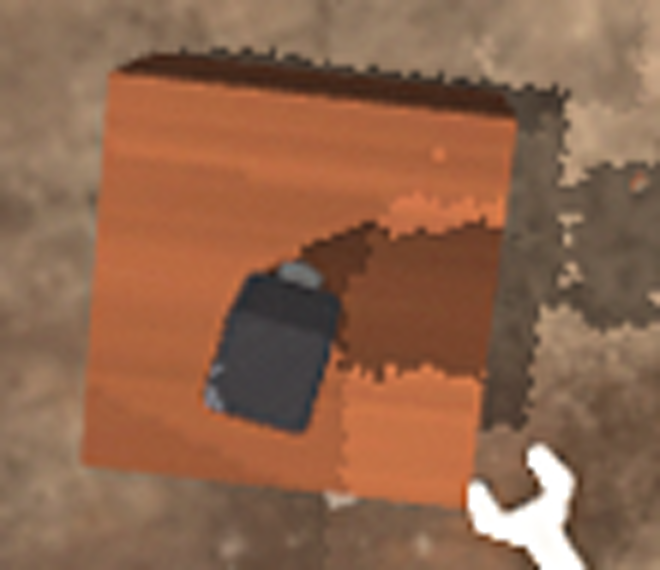

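In the crop, the head's top face has corners (233,315), (334,337), (303,432) and (205,403). The stand's top has corners (108,72), (517,118), (470,508) and (82,464).

```bash
python3 - <<'E'
from h import *
d=np.load("w2.npz")
f=lambda p,z:ray(d,190+(p[0]+.5)/6-.5,120+(p[1]+.5)/6-.5,z)[:2]
for P,z in(([(233,315),(334,337),(303,432),(205,403)],.114),([(108,72),(517,118),(470,508),(82,464)],.055)):
    W=np.array([f(p,z) for p in P]);print(W.round(4).tolist(),W.mean(0).round(4))
    e=np.roll(W,-1,0)-W;print(np.hypot(*e.T).round(4),np.degrees(np.arctan2(e[:,1],e[:,0])).round(1))
E
```

```text
[[0.5193, -0.2002], [0.5112, -0.2127], [0.4995, -0.2033], [0.5086, -0.1915]] [ 0.5096 -0.2019]
[0.0148 0.0149 0.0148 0.0138] [-123.   141.3   52.5  -39.1]
[[0.5566, -0.1861], [0.525, -0.2487], [0.462, -0.2173], [0.4941, -0.1546]] [ 0.5094 -0.2017]
[0.0701 0.0704 0.0704 0.0699] [-116.7  153.5   62.9  -26.7]
```

>>> move_arm(moves=[{"hand": 0.2,"dx": 11,"dy": 19,"dz": -30,"wx": 0,"wy": 0,"wz": -9},{"hand": 0.2,"dx": 11,"dy": 19,"dz": -60,"wx": 0,"wy": 0,"wz": -16.6},{"hand": 0.2,"dx": 11,"dy": 19,"dz": -80,"wx": 0,"wy": 0,"wz": -16.6},{"hand": 0.2,"dx": 11,"dy": 19,"dz": -110,"wx": 0,"wy": 0,"wz": -16.6},{"hand": 0.2,"dx": 11,"dy": 19,"dz": -135,"wx": 0,"wy": 0,"wz": -16.6},{"hand": 0.2,"dx": 11,"dy": 19,"dz": -150,"wx": 0,"wy": 0,"wz": -16.6},{"hand": 0.2,"dx": 11,"dy": 19,"dz": -150,"wx": 0,"wy": 0,"wz": -16.6},{"hand": 0.2,"dx": 11,"dy": 19,"dz": -150,"wx": 0,"wy": 0,"wz": -16.6}])

```text
clock: 2.7
position: [0.511, -0.2001, 0.2557]
tcp_rot: [-180.0, -0.1, -36.8]
contact_force: [-0.6, 0.2, -0.0]
finger_gap: 0.0681
grasp_force: 0.0
```

```bash
python3 - <<'E'
from h import *; import cv2
d=wrist("w3")
from station import cams
s=dict(cams.snapshot("scene"));np.savez("s3.npz",**s)
a=cv2.resize(s["image"][180:300,270:380],None,fx=4,fy=4,interpolation=cv2.INTER_CUBIC)
cv2.imwrite("pics/m3.png",cv2.hconcat([cv2.resize(d["image"],(480,360)),cv2.resize(a,(320,360))])[...,::-1])
E
```

```text
2.7 [ 0.51095683 -0.20014976  0.25565087] [-1.79968037e+02 -1.09896404e-01 -3.67651663e+01] [-0.62716503  0.1911016  -0.04187821] 0.06809067390563654
```

View pics/m3.png

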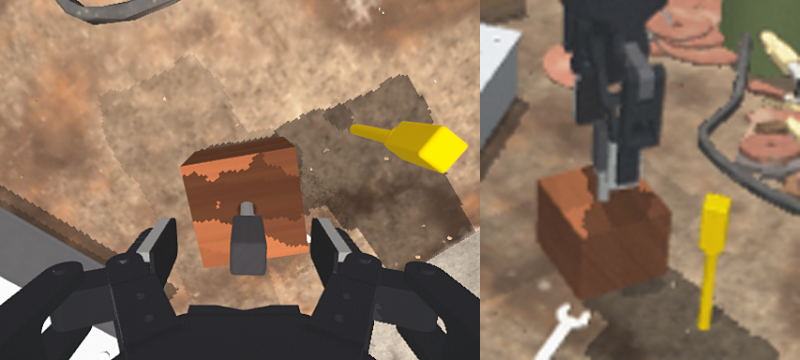

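The pin head is centred and square between the fingers. I'll close on it with a strong grip, then lift.

>>> move_arm(moves=[{"hand": 0.5,"dx": -1,"dy": -1.5,"dz": -1,"wx": 0,"wy": 0,"wz": 0},{"hand": 1,"dx": -1,"dy": -1.5,"dz": -1,"wx": 0,"wy": 0,"wz": 0},{"hand": 1,"dx": -1,"dy": -1.5,"dz": -1,"wx": 0,"wy": 0,"wz": 0},{"hand": 1,"dx": -1,"dy": -1.5,"dz": -1,"wx": 0,"wy": 0,"wz": 0},{"hand": 1,"dx": -1,"dy": -1.5,"dz": -1,"wx": 0,"wy": 0,"wz": 0},{"hand": 1,"dx": -1,"dy": -1.5,"dz": -1,"wx": 0,"wy": 0,"wz": 0},{"hand": 1,"dx": -1,"dy": -1.5,"dz": -1,"wx": 0,"wy": 0,"wz": 0}], force=110)

```text
clock: 3.68
position: [0.5097, -0.2013, 0.2541]
tcp_rot: [-180.0, -0.1, -36.7]
contact_force: [1.0, 0.1, 3.4]
finger_gap: 0.0145
grasp_force: 107.2
```

>>> move_arm(moves=[{"hand": 1,"dx": 0,"dy": 0,"dz": 30,"wx": 0,"wy": 0,"wz": 0},{"hand": 1,"dx": 0,"dy": 0,"dz": 70,"wx": 0,"wy": 0,"wz": 0},{"hand": 1,"dx": 0,"dy": 0,"dz": 115,"wx": 0,"wy": 0,"wz": 0},{"hand": 1,"dx": 3,"dy": 30,"dz": 115,"wx": 0,"wy": 0,"wz": 8},{"hand": 1,"dx": 8,"dy": 65,"dz": 115,"wx": 0,"wy": 0,"wz": 17},{"hand": 1,"dx": 15,"dy": 105,"dz": 115,"wx": 0,"wy": 0,"wz": 27},{"hand": 1,"dx": 22,"dy": 145,"dz": 115,"wx": 0,"wy": 0,"wz": 37},{"hand": 1,"dx": 28,"dy": 185,"dz": 115,"wx": 0,"wy": 0,"wz": 46},{"hand": 1,"dx": 33,"dy": 215,"dz": 115,"wx": 0,"wy": 0,"wz": 55.4},{"hand": 1,"dx": 33,"dy": 223,"dz": 115,"wx": 0,"wy": 0,"wz": 55.4},{"hand": 1,"dx": 33,"dy": 223,"dz": 115,"wx": 0,"wy": 0,"wz": 55.4},{"hand": 1,"dx": 33,"dy": 223,"dz": 115,"wx": 0,"wy": 0,"wz": 55.4}])

```text
clock: 5.18
position: [0.5422, 0.0197, 0.3682]
tcp_rot: [179.9, 0.1, 18.4]
contact_force: [0.1, -0.5, -0.5]
finger_gap: 0.0143
grasp_force: 108.0
```

```bash
python3 - <<'E'
from h import *; import cv2
d=wrist("w4")
from station import cams
s=dict(cams.snapshot("scene"));np.savez("s4.npz",**s)
b=dict(cams.snapshot("side"));np.savez("b4.npz",**b)
r=lambda a:cv2.resize(a,(400,300))
cv2.imwrite("pics/m4.png",cv2.vconcat([cv2.hconcat([r(d["image"]),r(d["image"][80:290,120:400])]),cv2.hconcat([r(s["image"][120:240,180:340]),r(b["image"][110:260,180:380])])])[...,::-1])
E
```

```text
5.175 [0.54219676 0.01965124 0.36823023] [1.79949766e+02 7.80949158e-02 1.84203049e+01] [ 0.10055036 -0.45726621 -0.4859262 ] 0.014294604653324848
```

View pics/m4.png

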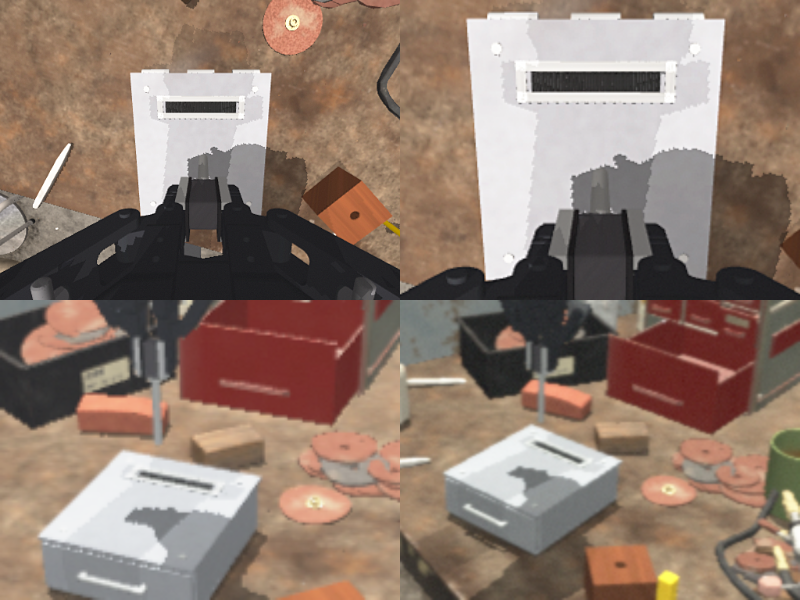

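The wrist view shows the slot near (258,137) and the shank tip just in front of the fingers. The scene and side views both show the pin hanging upright in the grip.

```bash
cat > m.py <<'E'
from h import *; import cv2
w,s,b=[np.load(f+"4.npz") for f in "wsb"]
def slot(d,x0,x1,y0,y1):
    g=cv2.cvtColor(d["image"],cv2.COLOR_RGB2GRAY)
    m=np.zeros_like(g);m[y0:y1,x0:x1]=(g[y0:y1,x0:x1]<110)
    c=max(cv2.findContours(m,cv2.RETR_EXTERNAL,cv2.CHAIN_APPROX_NONE)[0],key=cv2.contourArea)
    P=cv2.boxPoints(cv2.minAreaRect(c));W=np.array([ray(d,*p,.062)[:2] for p in P])
    M=ray(d,*P.mean(0),.062); e=np.roll(W,-1,0)-W;L=np.hypot(*e.T);k=L.argmax()
    print(P.round(1).tolist(),"mid",M.round(4),L.round(4),np.degrees(np.arctan2(e[k,1],e[k,0])).round(1));return M
slot(w,190,330,120,155)
slot(s,228,270,180,200);slot(b,240,275,178,200)
P=[np.c_[d["camera_matrix"]@np.c_[d["R"],d["t"]]] for d in(s,b)]
X=cv2.triangulatePoints(P[0],P[1],np.array([[242.8],[176.8]]),np.array([[250.5],[170.]]));print("tip",(X[:3]/X[3]).T.round(4))
for d,p in((s,(242.8,176.8)),(b,(250.5,170.)),(w,(258.6,197.6))): print(ray(d,*p,.124).round(4))
E
python3 m.py
```

```text
[[212.0, 130.0], [301.0, 130.0], [301.0, 143.0], [212.0, 143.0]] mid [0.5801 0.035  0.062 ] [0.0785 0.0114 0.0793 0.0114] 108.4
[[256.0, 180.0], [269.0, 180.0], [269.0, 186.0], [256.0, 186.0]] mid [0.6344 0.0397 0.062 ] [0.0339 0.0317 0.0331 0.0317] -51.1
[[248.8000030517578, 182.39999389648438], [249.3000030517578, 181.1999969482422], [270.1000061035156, 189.89999389648438], [269.6000061035156, 191.10000610351562]] mid [0.5829 0.0326 0.062 ] [0.0068 0.0706 0.0065 0.0702] -71.9
tip [[0.5509 0.0281 0.1201]]
[0.5445 0.0218 0.124 ]
[0.5478 0.023  0.124 ]
[0.5445 0.0209 0.124 ]
```

>>> move_arm(moves=[{"hand": 1,"dx": 12,"dy": 22,"dz": 0,"wx": 0,"wy": 0,"wz": 0},{"hand": 1,"dx": 25,"dy": 45,"dz": -15,"wx": 0,"wy": 0,"wz": 0},{"hand": 1,"dx": 25,"dy": 45,"dz": -35,"wx": 0,"wy": 0,"wz": 0},{"hand": 1,"dx": 25,"dy": 45,"dz": -48,"wx": 0,"wy": 0,"wz": 0},{"hand": 1,"dx": 25,"dy": 45,"dz": -54,"wx": 0,"wy": 0,"wz": 0},{"hand": 1,"dx": 25,"dy": 45,"dz": -54,"wx": 0,"wy": 0,"wz": 0},{"hand": 1,"dx": 25,"dy": 45,"dz": -54,"wx": 0,"wy": 0,"wz": 0}])

```text
clock: 6.2
position: [0.5678, 0.0666, 0.3154]
tcp_rot: [180.0, -0.1, 18.6]
contact_force: [-0.1, -0.5, -0.2]
finger_gap: 0.0147
grasp_force: 108.0
```

```bash
python3 - <<'E'
from h import *; import cv2
d=wrist("w5")
from station import cams
s=dict(cams.snapshot("scene"));np.savez("s5.npz",**s)
b=dict(cams.snapshot("side"));np.savez("b5.npz",**b)
r=lambda a:cv2.resize(a,(400,300),interpolation=cv2.INTER_CUBIC)
cv2.imwrite("pics/m5.png",cv2.vconcat([cv2.hconcat([r(d["image"]),r(d["image"][140:260,200:360])]),cv2.hconcat([r(s["image"][145:205,215:295]),r(b["image"][145:205,215:295])])])[...,::-1])
E
```

```text
6.2 [0.56776895 0.06657268 0.31544953] [ 1.79976417e+02 -8.03163561e-02  1.86294370e+01] [-0.13888484 -0.53342819 -0.15976866] 0.014733161072447806
```

View pics/m5.png

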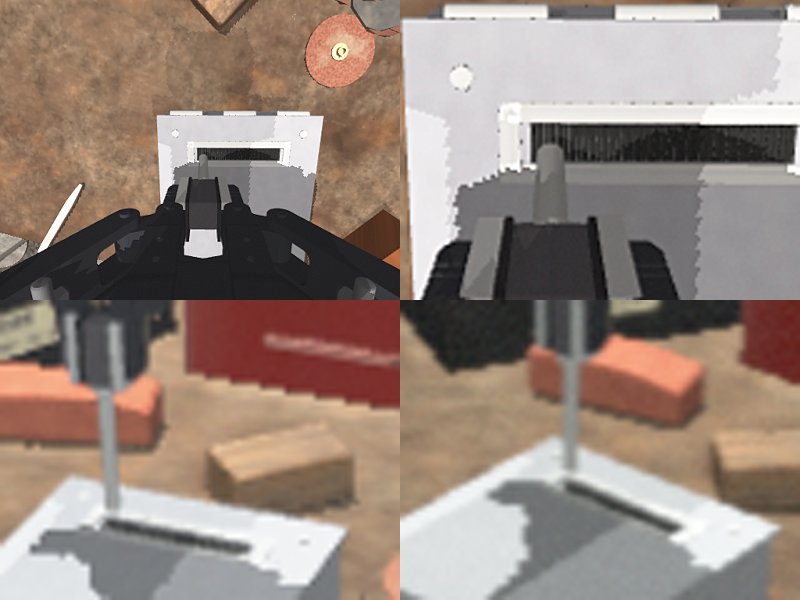

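In the wrist crop the slot runs from (530,122) at its left end to the near edge at y=163, and the tip rim is at (550,145). The scene and side views show the tip over the slot's left end. I'll check the offset numerically.

```bash
python3 - <<'E'
from h import *; import cv2
w,s,b=[np.load(f+"5.npz") for f in "wsb"]
c,sn=np.cos(np.radians(18.5)),np.sin(np.radians(18.5));Rc=np.array([[c,sn],[-sn,c]])
wp=lambda x,y,z:ray(w,200+x/2.5,140+y/2.5,z)
sp=lambda x,y,z:ray(s,215+x/5,145+(y-300)/5,z)
bp=lambda x,y,z:ray(b,215+(x-400)/5,145+(y-300)/5,z)
rel=lambda p,o:(Rc@(p-o)[:2]*1000).round(1)
# wrist: slot corners left-far, left-near, right-far, right-near
C=[wp(x-400,y,.062) for x,y in((530,122),(530,163),(798,124),(796,163))];m=np.mean(C,0);print("slot mid w",m.round(4),[rel(p,m) for p in C])
for z in(.069,.0715,.074): print("w rim",z,rel(wp(150,145,z),m))
S=[sp(105,525,.062),sp(250,549,.062)];B=[bp(566,487,.062),bp(684,529,.062)]
for n,E,t in(("s",S,sp(113,507,.0705)),("b",B,bp(571,467,.0705))):
    o=np.mean(E,0);print(n,o.round(4),[rel(p,o) for p in E],"tip",rel(t,o),t.round(4))
E
```

```text
slot mid w [0.5796 0.034  0.062 ] [array([ 6.5, 40.3]), array([-6.4, 40.4]), array([  6.1, -40.1]), array([ -6.2, -40.6])]
w rim 0.069 [ 1.4 34.3]
w rim 0.0715 [ 2.1 34.3]
w rim 0.074 [ 2.8 34.3]
s [0.5793 0.0321 0.062 ] [array([-1.9, 38.5]), array([  1.9, -38.5])] tip [ 2.7 35.7] [0.5705 0.0668 0.0705]
b [0.5826 0.0303 0.062 ] [array([-2.8, 37.6]), array([  2.8, -37.6])] tip [ 4.2 39.9] [0.5739 0.0695 0.0705]
```

The tip is about 1 mm too far forward and well placed along y. I'll correct that and go down gently.

>>> move_arm(moves=[{"hand": 1,"dx": 1,"dy": 0,"dz": 0,"wx": 0,"wy": 0,"wz": 0},{"hand": 1,"dx": 1,"dy": 0,"dz": -4,"wx": 0,"wy": 0,"wz": 0},{"hand": 1,"dx": 1,"dy": 0,"dz": -7,"wx": 0,"wy": 0,"wz": 0},{"hand": 1,"dx": 1,"dy": 0,"dz": -9,"wx": 0,"wy": 0,"wz": 0},{"hand": 1,"dx": 1,"dy": 0,"dz": -11,"wx": 0,"wy": 0,"wz": 0},{"hand": 1,"dx": 1,"dy": 0,"dz": -12,"wx": 0,"wy": 0,"wz": 0}])

```text
clock: 7.1
position: [0.5684, 0.0668, 0.3025]
tcp_rot: [-180.0, 0.0, 18.7]
contact_force: [-0.5, 0.1, -0.9]
finger_gap: 0.0146
grasp_force: 108.0
```

>>> move_arm(moves=[{"hand": 1,"dx": 0,"dy": 0,"dz": -1,"wx": 0,"wy": 0,"wz": 0},{"hand": 1,"dx": 0,"dy": 0,"dz": -2,"wx": 0,"wy": 0,"wz": 0},{"hand": 1,"dx": 0,"dy": 0,"dz": -3,"wx": 0,"wy": 0,"wz": 0},{"hand": 1,"dx": 0,"dy": 0,"dz": -4,"wx": 0,"wy": 0,"wz": 0}])

```text
clock: 7.6
position: [0.5684, 0.0669, 0.2986]
tcp_rot: [-180.0, -0.0, 18.7]
contact_force: [0.1, -0.1, -1.5]
finger_gap: 0.0143
grasp_force: 108.0
```

>>> move_arm(moves=[{"hand": 1,"dx": 0,"dy": 0,"dz": -1,"wx": 0,"wy": 0,"wz": 0},{"hand": 1,"dx": 0,"dy": 0,"dz": -2,"wx": 0,"wy": 0,"wz": 0},{"hand": 1,"dx": 0,"dy": 0,"dz": -3,"wx": 0,"wy": 0,"wz": 0}])

```text
clock: 7.98
position: [0.5684, 0.0668, 0.2956]
tcp_rot: [180.0, -0.0, 18.7]
contact_force: [0.5, -0.6, -1.0]
finger_gap: 0.0143
grasp_force: 108.0
```

The tip is inside the slot with no contact force. Next I'll go to about 30 mm deep.

>>> move_arm(moves=[{"hand": 1,"dx": 0,"dy": 0,"dz": -3,"wx": 0,"wy": 0,"wz": 0},{"hand": 1,"dx": 0,"dy": 0,"dz": -6,"wx": 0,"wy": 0,"wz": 0},{"hand": 1,"dx": 0,"dy": 0,"dz": -9,"wx": 0,"wy": 0,"wz": 0},{"hand": 1,"dx": 0,"dy": 0,"dz": -12,"wx": 0,"wy": 0,"wz": 0},{"hand": 1,"dx": 0,"dy": 0,"dz": -15,"wx": 0,"wy": 0,"wz": 0},{"hand": 1,"dx": 0,"dy": 0,"dz": -18,"wx": 0,"wy": 0,"wz": 0},{"hand": 1,"dx": 0,"dy": 0,"dz": -21,"wx": 0,"wy": 0,"wz": 0},{"hand": 1,"dx": 0,"dy": 0,"dz": -21,"wx": 0,"wy": 0,"wz": 0}])

```text
clock: 8.98
position: [0.5683, 0.0668, 0.2743]
tcp_rot: [-180.0, 0.0, 18.7]
contact_force: [-0.2, -0.3, -1.2]
finger_gap: 0.0144
grasp_force: 108.0
```

```bash
python3 - <<'E'
from h import *; import cv2
d=wrist("w6")
cv2.imwrite("pics/m6.png",cv2.resize(d["image"][110:250,180:380],None,fx=4,fy=4,interpolation=cv2.INTER_CUBIC)[...,::-1])
E
```

```text
8.975 [0.56825806 0.06679556 0.27430405] [-1.79990830e+02  4.05172103e-02  1.86676956e+01] [-0.17543947 -0.29662698 -1.22430873] 0.014426308333794515
```

View pics/m6.png

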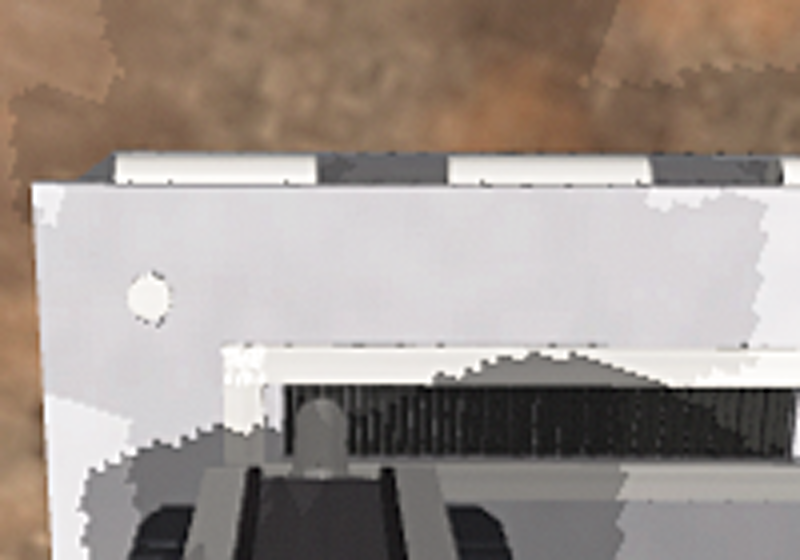

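The pin sits in the middle of the slot's width, 7 mm from the left end. Now I'll feel to the right along (0.317, -0.948).

>>> move_arm(moves=[{"hand": 1,"dx": 1,"dy": -3,"dz": 0,"wx": 0,"wy": 0,"wz": 0},{"hand": 1,"dx": 2,"dy": -6,"dz": 0,"wx": 0,"wy": 0,"wz": 0},{"hand": 1,"dx": 3,"dy": -9,"dz": 0,"wx": 0,"wy": 0,"wz": 0},{"hand": 1,"dx": 4,"dy": -12,"dz": 0,"wx": 0,"wy": 0,"wz": 0},{"hand": 1,"dx": 4,"dy": -12,"dz": 0,"wx": 0,"wy": 0,"wz": 0}])

```text
clock: 9.65
position: [0.5726, 0.0543, 0.2747]
tcp_rot: [180.0, -0.0, 18.6]
contact_force: [0.2, 1.0, -2.1]
finger_gap: 0.0145
grasp_force: 108.0
```

>>> move_arm(moves=[{"hand": 1,"dx": 0.5,"dy": -1.5,"dz": 0,"wx": 0,"wy": 0,"wz": 0},{"hand": 1,"dx": 1,"dy": -3,"dz": 0,"wx": 0,"wy": 0,"wz": 0},{"hand": 1,"dx": 1.5,"dy": -4.5,"dz": 0,"wx": 0,"wy": 0,"wz": 0},{"hand": 1,"dx": 1.5,"dy": -4.5,"dz": 0,"wx": 0,"wy": 0,"wz": 0}])

```text
clock: 10.15
position: [0.574, 0.0501, 0.2747]
tcp_rot: [180.0, 0.0, 18.7]
contact_force: [0.1, 0.2, -1.1]
finger_gap: 0.0145
grasp_force: 108.0
```

>>> move_arm(moves=[{"hand": 1,"dx": 0.5,"dy": -1.5,"dz": 0,"wx": 0,"wy": 0,"wz": 0},{"hand": 1,"dx": 1,"dy": -3,"dz": 0,"wx": 0,"wy": 0,"wz": 0},{"hand": 1,"dx": 1.5,"dy": -4.5,"dz": 0,"wx": 0,"wy": 0,"wz": 0},{"hand": 1,"dx": 1.5,"dy": -4.5,"dz": 0,"wx": 0,"wy": 0,"wz": 0}])

```text
clock: 10.65
position: [0.5755, 0.0456, 0.2747]
tcp_rot: [180.0, 0.0, 18.6]
contact_force: [-0.6, 0.3, -1.7]
finger_gap: 0.0144
grasp_force: 108.0
```

>>> move_arm(moves=[{"hand": 1,"dx": 0.5,"dy": -1.5,"dz": 0,"wx": 0,"wy": 0,"wz": 0},{"hand": 1,"dx": 1,"dy": -3,"dz": 0,"wx": 0,"wy": 0,"wz": 0},{"hand": 1,"dx": 1,"dy": -3,"dz": 0,"wx": 0,"wy": 0,"wz": 0}])

```text
clock: 11.02
position: [0.5765, 0.0426, 0.2747]
tcp_rot: [180.0, 0.0, 18.6]
contact_force: [-0.2, -0.3, -0.5]
finger_gap: 0.0144
grasp_force: 108.0
```

>>> move_arm(moves=[{"hand": 1,"dx": 0.5,"dy": -1.5,"dz": 0,"wx": 0,"wy": 0,"wz": 0},{"hand": 1,"dx": 1,"dy": -3,"dz": 0,"wx": 0,"wy": 0,"wz": 0},{"hand": 1,"dx": 1.5,"dy": -4.5,"dz": 0,"wx": 0,"wy": 0,"wz": 0},{"hand": 1,"dx": 1.5,"dy": -4.5,"dz": 0,"wx": 0,"wy": 0,"wz": 0}])

```text
clock: 11.52
position: [0.578, 0.0381, 0.2747]
tcp_rot: [180.0, -0.0, 18.6]
contact_force: [-0.3, 0.1, -1.3]
finger_gap: 0.0144
grasp_force: 108.0
```

>>> move_arm(moves=[{"hand": 1,"dx": 0.5,"dy": -1.5,"dz": 0,"wx": 0,"wy": 0,"wz": 0},{"hand": 1,"dx": 1,"dy": -3,"dz": 0,"wx": 0,"wy": 0,"wz": 0},{"hand": 1,"dx": 1,"dy": -3,"dz": 0,"wx": 0,"wy": 0,"wz": 0}])

```text
clock: 11.9
position: [0.579, 0.0351, 0.2747]
tcp_rot: [180.0, -0.0, 18.6]
contact_force: [-0.2, 0.6, -0.7]
finger_gap: 0.0143
grasp_force: 108.0
```

>>> move_arm(moves=[{"hand": 1,"dx": 0.5,"dy": -1.5,"dz": 0,"wx": 0,"wy": 0,"wz": 0},{"hand": 1,"dx": 1,"dy": -3,"dz": 0,"wx": 0,"wy": 0,"wz": 0},{"hand": 1,"dx": 1.5,"dy": -4.5,"dz": 0,"wx": 0,"wy": 0,"wz": 0},{"hand": 1,"dx": 1.5,"dy": -4.5,"dz": 0,"wx": 0,"wy": 0,"wz": 0}])

```text
clock: 12.4
position: [0.5805, 0.0307, 0.2746]
tcp_rot: [-180.0, 0.0, 18.7]
contact_force: [-0.6, -1.1, -0.2]
finger_gap: 0.0147
grasp_force: 107.9
```

>>> move_arm(moves=[{"hand": 1,"dx": 0.5,"dy": -1.5,"dz": 0,"wx": 0,"wy": 0,"wz": 0},{"hand": 1,"dx": 1,"dy": -3,"dz": 0,"wx": 0,"wy": 0,"wz": 0},{"hand": 1,"dx": 1,"dy": -3,"dz": 0,"wx": 0,"wy": 0,"wz": 0}])

```text
clock: 12.78
position: [0.581, 0.0294, 0.2746]
tcp_rot: [-179.9, 0.0, 18.7]
contact_force: [-1.3, 3.8, -1.0]
finger_gap: 0.0147
grasp_force: 108.0
```

That's contact with the catch, at about 4 N. I'll push on in small steps.

>>> move_arm(moves=[{"hand": 1,"dx": 0.5,"dy": -1.5,"dz": 0,"wx": 0,"wy": 0,"wz": 0},{"hand": 1,"dx": 1,"dy": -3,"dz": 0,"wx": 0,"wy": 0,"wz": 0},{"hand": 1,"dx": 1,"dy": -3,"dz": 0,"wx": 0,"wy": 0,"wz": 0}])

```text
clock: 13.15
position: [0.5817, 0.0276, 0.2746]
tcp_rot: [-179.8, 0.0, 18.8]
contact_force: [-2.2, 5.8, 0.4]
finger_gap: 0.0141
grasp_force: 108.1
```

>>> move_arm(moves=[{"hand": 1,"dx": 0.3,"dy": -1,"dz": 0,"wx": 0,"wy": 0,"wz": 0},{"hand": 1,"dx": 0.6,"dy": -2,"dz": 0,"wx": 0,"wy": 0,"wz": 0},{"hand": 1,"dx": 0.6,"dy": -2,"dz": 0,"wx": 0,"wy": 0,"wz": 0}])

```text
clock: 13.52
position: [0.5822, 0.0261, 0.2746]
tcp_rot: [-179.7, 0.0, 18.8]
contact_force: [-3.0, 6.9, 0.2]
finger_gap: 0.0143
grasp_force: 108.1
```

```bash
cat > tray.py <<'E'
from h import *; from station import cams; import cv2
a=np.load("s5.npz")["image"].astype(int);b=dict(cams.snapshot("scene"));np.savez("s7.npz",**b)
D=np.abs(b["image"].astype(int)-a).max(2)>40
m=np.zeros_like(D);m[200:255,190:260]=1  # front of the case
y,x=np.nonzero(D&m);print("changed px at case front",len(x),(x.min(),x.max(),y.min(),y.max()) if len(x) else "")
E
python3 tray.py
```

```text
changed px at case front 427 (np.int64(231), np.int64(252), np.int64(200), np.int64(254))
```

>>> move_arm(moves=[{"hand": 1,"dx": 0.3,"dy": -1,"dz": 0,"wx": 0,"wy": 0,"wz": 0},{"hand": 1,"dx": 0.5,"dy": -1.5,"dz": 0,"wx": 0,"wy": 0,"wz": 0},{"hand": 1,"dx": 0.5,"dy": -1.5,"dz": 0,"wx": 0,"wy": 0,"wz": 0}])

```text
clock: 13.95
position: [0.5826, 0.025, 0.2745]
tcp_rot: [-179.7, 0.0, 18.8]
contact_force: [-2.4, 7.3, 1.0]
finger_gap: 0.0146
grasp_force: 108.1
```

```bash
python3 tray.py
```

```text
changed px at case front 437 (np.int64(231), np.int64(251), np.int64(200), np.int64(254))
```

>>> move_arm(moves=[{"hand": 1,"dx": 0.3,"dy": -1,"dz": 0,"wx": 0,"wy": 0,"wz": 0},{"hand": 1,"dx": 0.5,"dy": -1.5,"dz": 0,"wx": 0,"wy": 0,"wz": 0},{"hand": 1,"dx": 0.5,"dy": -1.5,"dz": 0,"wx": 0,"wy": 0,"wz": 0}])

```text
clock: 14.38
position: [0.583, 0.0239, 0.2745]
tcp_rot: [-179.6, 0.1, 18.8]
contact_force: [-3.4, 8.0, 1.1]
finger_gap: 0.0142
grasp_force: 108.1
```

```bash
python3 tray.py
```

```text
changed px at case front 451 (np.int64(227), np.int64(252), np.int64(200), np.int64(254))
```

>>> move_arm(moves=[{"hand": 1,"dx": 0.3,"dy": -1,"dz": 0,"wx": 0,"wy": 0,"wz": 0},{"hand": 1,"dx": 0.4,"dy": -1.3,"dz": 0,"wx": 0,"wy": 0,"wz": 0},{"hand": 1,"dx": 0.4,"dy": -1.3,"dz": 0,"wx": 0,"wy": 0,"wz": 0}])

```text
clock: 14.8
position: [0.5833, 0.0229, 0.2745]
tcp_rot: [-179.6, 0.1, 18.8]
contact_force: [-2.7, 8.2, 1.8]
finger_gap: 0.0145
grasp_force: 108.1
```

```bash
python3 tray.py
```

```text
changed px at case front 467 (np.int64(203), np.int64(252), np.int64(200), np.int64(254))
```

>>> move_arm(moves=[{"hand": 1,"dx": 0.3,"dy": -1,"dz": 0,"wx": 0,"wy": 0,"wz": 0},{"hand": 1,"dx": 0.4,"dy": -1.3,"dz": 0,"wx": 0,"wy": 0,"wz": 0},{"hand": 1,"dx": 0.4,"dy": -1.3,"dz": 0,"wx": 0,"wy": 0,"wz": 0}])

```text
clock: 15.22
position: [0.584, 0.0206, 0.2745]
tcp_rot: [-179.7, 0.0, 18.8]
contact_force: [-2.3, 6.4, 1.4]
finger_gap: 0.0143
grasp_force: 108.1
```

```bash
python3 tray.py
```

```text
changed px at case front 1390 (np.int64(190), np.int64(253), np.int64(200), np.int64(254))
```

Changed pixels jumped to 1390 and the force dropped, so the tray is out. I'll hold briefly, back off the catch, then lift out.

>>> move_arm(moves=[{"hand": 1,"dx": 0,"dy": 0,"dz": 0,"wx": 0,"wy": 0,"wz": 0},{"hand": 1,"dx": 0,"dy": 0,"dz": 0,"wx": 0,"wy": 0,"wz": 0},{"hand": 1,"dx": -1,"dy": 3,"dz": 0,"wx": 0,"wy": 0,"wz": 0},{"hand": 1,"dx": -3,"dy": 9,"dz": 0,"wx": 0,"wy": 0,"wz": 0},{"hand": 1,"dx": -5,"dy": 15,"dz": 0,"wx": 0,"wy": 0,"wz": 0},{"hand": 1,"dx": -7,"dy": 21,"dz": 0,"wx": 0,"wy": 0,"wz": 0},{"hand": 1,"dx": -7,"dy": 21,"dz": 0,"wx": 0,"wy": 0,"wz": 0}])

```text
clock: 16.15
position: [0.578, 0.0377, 0.2748]
tcp_rot: [179.9, -0.0, 18.7]
contact_force: [0.2, -0.7, -1.3]
finger_gap: 0.014
grasp_force: 108.1
```

>>> move_arm(moves=[{"hand": 1,"dx": 0,"dy": 0,"dz": 10,"wx": 0,"wy": 0,"wz": 0},{"hand": 1,"dx": 0,"dy": 0,"dz": 20,"wx": 0,"wy": 0,"wz": 0},{"hand": 1,"dx": 0,"dy": 0,"dz": 35,"wx": 0,"wy": 0,"wz": 0},{"hand": 1,"dx": 0,"dy": 0,"dz": 55,"wx": 0,"wy": 0,"wz": 0},{"hand": 1,"dx": 0,"dy": 0,"dz": 75,"wx": 0,"wy": 0,"wz": 0},{"hand": 1,"dx": 0,"dy": 0,"dz": 93,"wx": 0,"wy": 0,"wz": 0},{"hand": 1,"dx": 0,"dy": 0,"dz": 93,"wx": 0,"wy": 0,"wz": 0}])

```text
clock: 17.02
position: [0.5787, 0.0385, 0.3703]
tcp_rot: [179.9, -0.3, 18.7]
contact_force: [-0.2, -0.2, -0.3]
finger_gap: 0.0141
grasp_force: 108.1
```

```bash
python3 - <<'E'
from h import *; import cv2
d=wrist("w8")
for n in("w4","w5","w8"):
    g=cv2.cvtColor(np.load(n+".npz")["image"],cv2.COLOR_RGB2GRAY).astype(int)
    print(n);[print(v,g[v,246:276]) for v in(196,198,200,204,210,216)]
E
```

```text
17.025 [0.5786648  0.03849479 0.37029243] [179.92572509  -0.26770324  18.66269883] [-0.16332336 -0.15321669 -0.34109407] 0.014129192378264875
w4
196 [213 215 216 215 215 216 217 218 218 219 219 221 225 219 125 189 215 132
 100  99  95 189 204 202 228 241 145 109 113 113]
198 [216 217 217 220 221 224 230 128 186 208 190 130 111 114 117 113 107 108
 114 113 114 112 110 109 106 104 109 114 113 115]
200 [227 209 206 214 131  98 104 109 109 120 126 125 124 123 121 115 110 104
  99 109 116 114 115 113 114 114 115 114 114 115]
204 [115 114 116 115 114 113 116 115 116 122 127 125 127 124 122 115 109 104
  98 102 114 116 115 112 114 114 113 113 113 114]
210 [115 115 114 115 114 115 114 113 117 120 124 106 100 103 115 118 109 101
  96  95 114 117 117 114 115 117 115 116 116 115]
216 [113 114 115 116 117 116 118 105  97  98 101 102 104 103 103 104 103  99
  98  96 106 115 115 115 114 115 117 116 117 115]
w5
196 [238 224 114 196 219 233 112  36  63  53  45  80  51  66  56  32  70  40
  22  51  29  71  51  47  68  53  68  71  53  68]
198 [237 218 214 217 215 231 117  40  61  49  80 132 135 132 13
[... 636 characters left out ...]
245 239 240 238
 245 248 238 235 240 233 248 216 169 137 133 135]
198 [218 218 220 222 227 229 227 226 220 219 203 140 123 120 118 116 108 104
 105 106 106 100 216 241 138 157 125 113 116 117]
200 [220 220 223 222 233 135 153 168 171 134 126 131 130 130 127 123 113 108
 102 115 119 116 110 110 113 117 118 120 119 119]
204 [111 115 117 117 117 118 117 117 122 129 133 134 131 129 127 120 115 107
 103 107 119 119 120 119 119 118 119 120 120 120]
210 [120 120 120 120 120 118 123 124 100 126 137 130 109 118 126 121 114 108
 105 100 117 119 117 117 120 120 120 119 120 119]
216 [118 119 119 118 117 117 119 107 100 102 105 108 107 108 111 109 107 104
 104 102 108 119 119 120 119 118 119 120 120 120]
```

The shank sits in the same place in the tool image as before the push, so it hasn't slipped. Back to the stand.

>>> move_arm(moves=[{"hand": 1,"dx": -4,"dy": -20,"dz": 0,"wx": 0,"wy": 0,"wz": -8},{"hand": 1,"dx": -12,"dy": -50,"dz": 0,"wx": 0,"wy": 0,"wz": -17},{"hand": 1,"dx": -24,"dy": -90,"dz": 0,"wx": 0,"wy": 0,"wz": -27},{"hand": 1,"dx": -36,"dy": -130,"dz": 0,"wx": 0,"wy": 0,"wz": -37},{"hand": 1,"dx": -48,"dy": -170,"dz": 0,"wx": 0,"wy": 0,"wz": -46},{"hand": 1,"dx": -60,"dy": -210,"dz": 0,"wx": 0,"wy": 0,"wz": -55.4},{"hand": 1,"dx": -67,"dy": -232,"dz": 0,"wx": 0,"wy": 0,"wz": -55.4},{"hand": 1,"dx": -69,"dy": -240,"dz": 0,"wx": 0,"wy": 0,"wz": -55.4},{"hand": 1,"dx": -69,"dy": -240,"dz": -20,"wx": 0,"wy": 0,"wz": -55.4},{"hand": 1,"dx": -69,"dy": -240,"dz": -40,"wx": 0,"wy": 0,"wz": -55.4},{"hand": 1,"dx": -69,"dy": -240,"dz": -50,"wx": 0,"wy": 0,"wz": -55.4},{"hand": 1,"dx": -69,"dy": -240,"dz": -50,"wx": 0,"wy": 0,"wz": -55.4}])

```text
clock: 18.58
position: [0.5087, -0.2008, 0.3166]
tcp_rot: [180.0, 0.1, -36.6]
contact_force: [0.2, -0.6, -1.0]
finger_gap: 0.0146
grasp_force: 108.1
```

>>> move_arm(moves=[{"hand": 1,"dx": 0,"dy": 0,"dz": 0,"wx": 0,"wy": 0,"wz": 0},{"hand": 1,"dx": 0,"dy": 0,"dz": 0,"wx": 0,"wy": 0,"wz": 0}])

```text
clock: 18.82
position: [0.5093, -0.2018, 0.3186]
tcp_rot: [-180.0, -0.1, -36.7]
contact_force: [0.1, -0.1, -1.0]
finger_gap: 0.0142
grasp_force: 108.1
```

>>> move_arm(moves=[{"hand": 1,"dx": 0.4,"dy": 0.4,"dz": -5,"wx": 0,"wy": 0,"wz": 0},{"hand": 1,"dx": 0.4,"dy": 0.4,"dz": -11,"wx": 0,"wy": 0,"wz": 0},{"hand": 1,"dx": 0.4,"dy": 0.4,"dz": -16,"wx": 0,"wy": 0,"wz": 0},{"hand": 1,"dx": 0.4,"dy": 0.4,"dz": -20,"wx": 0,"wy": 0,"wz": 0},{"hand": 1,"dx": 0.4,"dy": 0.4,"dz": -24,"wx": 0,"wy": 0,"wz": 0},{"hand": 1,"dx": 0.4,"dy": 0.4,"dz": -24,"wx": 0,"wy": 0,"wz": 0}])

```text
clock: 19.58
position: [0.509, -0.2013, 0.2932]
tcp_rot: [180.0, 0.1, -36.7]
contact_force: [-0.3, 0.2, -0.9]
finger_gap: 0.0142
grasp_force: 108.1
```

>>> move_arm(moves=[{"hand": 1,"dx": 0.3,"dy": 0,"dz": -5,"wx": 0,"wy": 0,"wz": 0},{"hand": 1,"dx": 0.5,"dy": 0,"dz": -10,"wx": 0,"wy": 0,"wz": 0},{"hand": 1,"dx": 0.5,"dy": 0,"dz": -16,"wx": 0,"wy": 0,"wz": 0},{"hand": 1,"dx": 0.5,"dy": 0,"dz": -22,"wx": 0,"wy": 0,"wz": 0},{"hand": 1,"dx": 0.5,"dy": 0,"dz": -28,"wx": 0,"wy": 0,"wz": 0},{"hand": 1,"dx": 0.5,"dy": 0,"dz": -33,"wx": 0,"wy": 0,"wz": 0},{"hand": 1,"dx": 0.5,"dy": 0,"dz": -37,"wx": 0,"wy": 0,"wz": 0},{"hand": 1,"dx": 0.5,"dy": 0,"dz": -37,"wx": 0,"wy": 0,"wz": 0}])

```text
clock: 20.58
position: [0.5096, -0.2013, 0.2563]
tcp_rot: [180.0, 0.0, -36.7]
contact_force: [-0.1, -0.2, 0.2]
finger_gap: 0.0147
grasp_force: 108.1
```

Seated to within about 2 mm of the original height. I'll lower it a little more, release and retreat.

>>> move_arm(moves=[{"hand": 1,"dx": 0,"dy": 0,"dz": -1.5,"wx": 0,"wy": 0,"wz": 0},{"hand": 0.6,"dx": 0,"dy": 0,"dz": -1.5,"wx": 0,"wy": 0,"wz": 0},{"hand": 0.2,"dx": 0,"dy": 0,"dz": -1.5,"wx": 0,"wy": 0,"wz": 0},{"hand": 0.2,"dx": 0,"dy": 0,"dz": -1.5,"wx": 0,"wy": 0,"wz": 0},{"hand": 0.2,"dx": 0,"dy": 0,"dz": -1.5,"wx": 0,"wy": 0,"wz": 0},{"hand": 0.2,"dx": 0,"dy": 0,"dz": -1.5,"wx": 0,"wy": 0,"wz": 0},{"hand": 0.2,"dx": 0,"dy": 0,"dz": 20,"wx": 0,"wy": 0,"wz": 0},{"hand": 0.2,"dx": 0,"dy": 0,"dz": 50,"wx": 0,"wy": 0,"wz": 0},{"hand": 0.2,"dx": 0,"dy": 0,"dz": 90,"wx": 0,"wy": 0,"wz": 0},{"hand": 0.2,"dx": 0,"dy": 0,"dz": 140,"wx": 0,"wy": 0,"wz": 0},{"hand": 0.2,"dx": 0,"dy": 0,"dz": 150,"wx": 0,"wy": 0,"wz": 0},{"hand": 0.2,"dx": 0,"dy": 0,"dz": 150,"wx": 0,"wy": 0,"wz": 0}])

```text
clock: 22.08
position: [0.5098, -0.2014, 0.4074]
tcp_rot: [-180.0, -0.1, -36.7]
contact_force: [0.2, 0.5, 0.0]
finger_gap: 0.0689
grasp_force: 0.0
```

```bash
python3 - <<'E'
from h import *; import cv2
from station import cams,sensors
print(sensors.sense()["finger_gap"],sensors.sense()["position"])
a=np.load("scene0.npz")["image"].astype(int);b=cams.snapshot("scene")["image"].astype(int)
D=np.abs(a-b).max(2)>40
for n,(x0,x1,y0,y1) in dict(pin=(303,325,215,250),stand=(288,340,232,280),tray=(190,262,200,255),spanner=(265,310,280,330)).items(): print(n,D[y0:y1,x0:x1].sum(),(x1-x0)*(y1-y0))
h=cv2.cvtColor(b.astype(np.uint8),cv2.COLOR_RGB2GRAY);h0=cv2.cvtColor(a.astype(np.uint8),cv2.COLOR_RGB2GRAY)
for g in(h0,h):
    y,x=np.nonzero(g[215:252,300:328]<92);print(x.mean()+300,y.mean()+215,y.min()+215,len(x))
E
```

```text
0.06889047505573351 [ 0.50982271 -0.20136174  0.40736177]
pin 80 770
stand 204 2496
tray 996 3960
spanner 88 2250
313.27659574468083 233.354609929078 222 141
317.3207547169811 237.79622641509434 219 265
```

```bash
python3 - <<'E'
from h import *; import cv2
from station import cams
for b in(np.load("scene0.npz")["image"],cams.snapshot("scene")["image"]):
    h=cv2.cvtColor(b,cv2.COLOR_RGB2HSV)[205:252,300:328]
    m=((h[...,1]<70)&(h[...,2]<115)).astype(np.uint8);n,l,st,c=cv2.connectedComponentsWithStats(m)
    k=1+st[1:,4].argmax();print(st[k],c[k]+[300,205])
d=wrist("w9")
h=cv2.cvtColor(d["image"],cv2.COLOR_RGB2HSV);m=((h[...,1]<90)&(h[...,2]<110)).astype(np.uint8)
p=d["camera_matrix"]@(d["R"]@[.5096,-.2018,.114]+d["t"]);u,v=(p[:2]/p[2]).astype(int);print("expected head top",u,v)
n,l,st,c=cv2.connectedComponentsWithStats(m[v-25:v+22,u-25:u+25]);[print(st[k],c[k]+[u-25,v-25]) for k in range(1,n) if st[k,4]>30]
E
```

```text
[  8  16  10  17 125] [312.376 229.408]
[  8  14  11  18 140] [313.21428571 228.29285714]
22.175 [ 0.50901971 -0.20117838  0.40489902] [ 1.79941984e+02  1.75682191e-01 -3.67326141e+01] [ 0.2920651  -0.26466993  0.10299698] 0.06839405905006589
expected head top 259 184
[ 17   7  17  22 305] [258.75081967 176.6       ]
```

```bash
python3 -c "
from station import order
print(order.finish_job())"
```

```text
the job is handed in; nothing more can be done
None
```

The tray has sprung out and the pin is back upright in its stand, checked by force readings and camera measurements; I handed the job in at about 22 s of the 64 s, but no verdict came back.

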